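# Dial open the lab's instrument lock box

### The arm

A 6-joint arm with a two-finger parallel gripper is mounted at the origin on the work surface. World frame = base frame: x ahead of the robot, y to its left, z up, the work surface at z = 0. Lengths are in m, angles in degrees, forces in N, time in s.
With the tool pointing down it reaches from about 0.4 to 0.825 m from the base axis. Payload 7 kg.
Tool frame: the origin (TCP) lies midway between the tips of the shut fingers; the grasp point (between the pads) lies r.grasp_offset behind it (r.grasp_offset is the distance from the TCP to the grasp point, in m); z points along the fingers, y is the direction in which the jaws open and shut (so a half turn about z gives the same grasp; the last joint's range is limited). The gripper opens to 88 mm and grips with 3 to 60 N. Pads are 19 mm wide; open, the fingers measure 130 mm over their backs; the gripper's body (78 mm by 193 mm) begins 47 mm behind the grasp point.
Start: joints at [91.106, 20.546, 0.682, 0, -70.136, -16.507], TCP at [0.179, 0.651, 0.192] pointing down, gripper open.
Joint ranges: [-176.03, 176.03], [-82.01, 121.73], [-58.28, 71.71], [-173.87, 95.51], [-174.79, -0.11], [-173.66, 173.66]. Speed limits (degrees/s): [136.94, 136.94, 172.46, 180, 180, 180].

### API

Orientations are given as [roll, pitch, yaw] about the fixed x, y, z axes, in that order (R = Rz(yaw) Ry(pitch) Rx(roll)).
In Python, from plant import status, imaging, r gives the robot as it stands.
- The arm moves only by the tool apply_moves, never from a script. Its argument "moves" is a list of rows, each a list of 6 numbers: the shift along the tool's x, y, z in units of 200 mm (1.0 is 200 mm), then the turn, a rotation vector about the tool's x, y, z in units of 90 degrees (1.0 is 90 degrees). In form: [[tx, ty, tz, rx, ry, rz], ...]. A call has 1 to 12 rows; each row is the pose to reach, as a shift and turn from the pose measured when the call began, along the tool's axes at that moment; what a row does not reach only later rows make up. A row lasts 1/8 s, in which the tool goes at most 62.5 mm and 10.7 degrees, less where a joint would pass 70% of its speed; a pose out of reach is approached as far as the arm can. A call with a number of a shift or a turn outside -1 to 1 is refused whole. A call with a gripper value outside its range is refused whole. "hand" is the closure, from -1 (fully open) to 1 (shut), set as the call begins (left out, the last holds). The fingers move at their own pace and stop on an object; "grip_force" is the grip in N (left out, the last holds). Time passes only in rows, so rows that repeat a pose let the fingers close. It gives the time, the measured TCP pose, the force and the opening at its end, in the units of the state.
- status.get_state(): the state, without advancing time (a new reading comes with each control period).
- imaging.capture(name): name is "scene" or "top" or "wrist"; returns (picture, depth): 420x560x3 uint8, blue, green, red; 420x560 float32, m along the optical axis (not along the pixel's ray), 0 where there is no reading.
- imaging.camera_info(name): a dict with "fx", "fy", "cx", "cy" (pixels), "T" (4x4, takes a point from camera to world coordinates). Camera axes: x right, y up, looking along -z (the intrinsics and any distortion apply to the point x, -y, -z); pixel columns grow to the right and rows downward; lengths in m; the calibration is good to about 2 mm. A picture is of the moment at which its call begins: read the wrist's pose just before it. camera_info takes no time and is no camera call; for the wrist camera it gives the pose at the moment of the call.
- r.close_job(): hands the job in, once; it reports no verdict.
The state is a dict: "time_s": time; "joints": joint angles; "qd": joint speeds; "joint_torque": joint torques, N m; "tcp_pos": TCP position; "eef_rot": TCP orientation; "contact_force": force on the tool from outside, world axes, zero at the start; "moment": the same for the moment, N m; "gripper_width": finger opening in m.
Only numpy, scipy, OpenCV 4.12 (cv2) and the standard library are available. Lean on these libraries where they do the work, as an engineer would, in place of code of your own. Each camera call takes 0.05 s, during which the arm holds its last target.

### The job

Open the locked instrument drawer: push the dial's post round, right (clockwise) to mark 2 right of the long zero mark, then left to mark 2 left of it, then right again to mark 1 right of it, stopping for half a second on each mark and leaving the dial on the last. Then slide the catch sideways fully open, away from the dial, and press the release button it uncovered fully in, so that the drawer springs ajar. Leave the things standing around and on the box where they are.

Things in the scene. Friction and masses are not known exactly. Their poses are not given: they have to be found in the camera images.
- lockbox: grey steel lock box fixed to the bench, 260 (x) x 380 (y) x 90 mm high; origin under its centre, x away from its drawer front (the front faces -x), y to its left, z up. On its flat top (z = 90 mm): the dial on the left, the catch and button on the right. In its front a steel drawer that springs 24 mm out towards -x when the button goes in.
- dial_axis (a point): point on the dial's axis (box x 0, y +95 mm), 90 mm above the bench. Round the dial a grey scale plate, 172 mm diameter, with seven white marks every 30 degrees over its far half; the long broad middle one, straight beyond the axis (box +x), is mark 0. From it, marks 1, 2, 3 right go clockwise seen from above (towards box -y), 1, 2, 3 left the other way.
- dial (a joint): angle of the dial, rad, 0 with its post at mark 0, growing clockwise seen from above (turning right); one mark is 0.524 rad, so 2 right is 1.047, 2 left is -1.047, 1 right is 0.524. Ends at -1.75 and 1.75. It stays where it is left; turning it takes about 0.1 N m (2 to 3 N at the post).
- post_top (a point): centre of the top of the dial's post: upright round steel post, 16 mm diameter, 40 mm tall, 45 mm from the axis, on a black disc of 120 mm diameter. Post is handle and pointer: its direction from the axis (white line outside it) shows the mark. The disc's face is 104 mm, the post's top 144 mm above the bench. It can be pushed from either side.
- catch (a joint): travel of the catch, m: 0 shut over the button, 0.075 fully open, sliding to the box's right (its -y, away from the dial). It takes about 2 N and stays where it is left.
- tab_top (a point): centre of the top of the catch's tab: 44 (box x) x 12 (box y) x 28 mm tall, on a flat aluminium shutter plate 102 (x) x 70 (y) x 4 mm, 15 mm to the right (box -y) of the plate's centre. With the catch shut it is at box x 0, y -60 mm. Plate's face 112 mm, tab's top about 140 mm above the bench. The plate runs on two rails along y, 18 mm high, 82 mm apart.
- release (a joint): travel of the release button, m: 0 out, 0.008 fully in. About 4 to 5 N moves it all the way, then it meets a hard stop; it stays in when let go (no spring).
- button_top (a point): centre of the top of the release button: round steel plunger, 40 mm diameter, at box x 0, y -45 mm, between the rails; its face is 104 mm above the bench when out, 96 mm when in. It lies under the catch until that is opened; then the plate's edge is about 40 mm and the tab 90 mm from the button's centre.
- forceps: steel forceps, 146 mm long, 8 mm thick, lying on the lock box's top near its front edge, crosswise; origin at the middle, underside. Leave it alone.
- vial: amber jar, 28 mm diameter, 55 mm tall, on the lock box's top at its front left corner; origin at the centre of its underside. Leave it alone.
- tub: open white tub, 150 x 220 x 60 mm, with scissors lying in it, to the left of the lock box; origin under its centre. Leave it alone.
- slide_rack: blue rack, 90 x 160 x 45 mm, to the right of the lock box; origin under its centre. Leave it alone.
- beaker: glass beaker, 68 mm diameter, 80 mm tall, beyond the lock box on the right; origin under its centre. Leave it alone.
- dish: steel bowl, 120 mm diameter, 40 mm tall, beyond the lock box on the left; origin under its centre. Leave it alone.

How it is judged (in metres and radians):
On the way, in this order (a step that is already met when the one before it is completed fails the run):
1. dial stopped on mark 2 right (value of joint dial between 0.927 and 1.167 rad and velocity of joint dial between -0.15 and 0.15 rad/s), for 0.3 s.
2. dial stopped on mark 2 left (value of joint dial between -1.167 and -0.927 rad and velocity of joint dial between -0.15 and 0.15 rad/s), for 0.3 s.
3. dial stopped on mark 1 right (value of joint dial between 0.404 and 0.644 rad and velocity of joint dial between -0.15 and 0.15 rad/s), for 0.3 s.
4. catch slid fully open, the dial still on mark 1 right (value of joint catch above 0.066 m and value of joint dial between 0.374 and 0.674 rad), for 0.1 s.
5. release button pressed fully in, with the catch open (value of joint release above 0.0062 m and value of joint catch above 0.06 m), for 0.1 s.
At the end, for the whole second after the job is handed in: The dial rests on mark 1 right (within 0.15 rad), the catch is open by more than 66 mm of 75 mm, and the release button stays in by more than 6.2 mm of 8 mm. On the way the dial stopped within 0.12 rad of each mark for 0.3 s, in order, before the catch was opened (all of step 4 and velocity of joint dial between -0.15 and 0.15 rad/s and value of joint release above 0.0062 m); the robot touches nothing.
It fails at once if the forceps or the jar on the box's top was pushed away or knocked over (distance of any of forceps, vial from where it was at the start of the episode above 0.03 m or angle between any of forceps, vial's own z axis and vertical above 0.5 rad).
It fails at once if the tub or the rack was pushed away or knocked over (distance of any of tub, slide_rack from where it was at the start of the episode above 0.03 m or angle between any of tub, slide_rack's own z axis and vertical above 0.5 rad).
It fails at once if the beaker or bowl beyond the box was pushed away or knocked over (distance of any of beaker, dish from where it was at the start of the episode above 0.03 m or angle between any of beaker, dish's own z axis and vertical above 0.5 rad).
It fails at once if the catch was opened while the dial was not on its last mark (value of joint catch above 0.035 m and (value of joint dial below 0.2736 rad or value of joint dial above 0.7736 rad)).
It also fails if it takes over 72 s, if anything falls off the work surface, if the arm or the gripper's body presses on something with over 40 N, if the wrist force passes 120 N, or if a joint passes its speed limit or range.

## Working session

There is one attempt and no reset: what is moved stays moved. The work goes in short steps, Python scripts to look and compute and a tool call to move; the robot and the scene stay as the last step left them, time stands still between calls to the robot, and variables do not carry over. Pictures are saved under pics/ and viewed, and the job is handed in when it is done.

Besides the shell and the picture viewer there is one more tool, called after ">>>" as name(argument=value, ...), one argument or row to a line, values as JSON. apply_moves: Moves the arm, as the interface text tells. Its arguments: {"type":"object","properties":{"moves":{"type":"array","items":{"type":"array","items":{"type":"number"}}},"hand":{"type":"number"},"grip_force":{"type":"number"}},"required":["moves"]}

```bash
mkdir -p pics; python3 - <<'E'
from plant import status, imaging, r
import cv2,numpy as np,pickle
print(status.get_state(), r.grasp_offset)
for n in ("scene","top"):
    i=imaging.camera_info(n); p,d=imaging.capture(n); pickle.dump((i,p,d),open(n+".pkl","wb")); cv2.imwrite(f"pics/{n}0.png",p); print(n,i)
E
```

```text
{'time_s': 0.0, 'joints': array([ 9.11061185e+01,  2.05904987e+01,  6.32505587e-01, -2.00315990e-02,
       -7.01331988e+01, -1.65069013e+01]), 'qd': array([ 0.02559623, -0.02146094, -0.039517  ,  0.05462494, -0.01041924,
        0.02051507]), 'joint_torque': array([-1.44678230e-03, -5.82709587e+01,  2.93058479e+01,  6.99771255e+00,
        6.98751857e-03, -1.54856684e-04]), 'tcp_pos': array([0.17914562, 0.65023277, 0.19152392]), 'eef_rot': array([ 1.79907216e+02, -7.85817213e-03, -1.54075989e+01]), 'contact_force': array([ 0.58251784, -0.83102788, -0.10206715]), 'moment': array([ 0.02594159, -0.02410703, -0.00648691]), 'gripper_width': 0.08720075678718742} 0.0188
scene {'fx': 544.5623540314285, 'fy': 544.5623540314285, 'cx': 286.6576094163813, 'cy': 202.5481309954893, 'T': array([[ 0.82898628, -0.31192291,  0.46420453,  1.11390712],
       [ 0.55920829,  0.47452681, -0.67978702, -0.73314912],
       [-0.00823635,  0.82312113,  0.5678061 ,  0.75426655],
       [ 0.        ,  0.        ,  0.        ,  1.        ]])}
top {'fx': 510.68809629954103, 'fy': 510.68809629954103, 'cx': 287.05614088686076, 'cy': 208.9776636322276, 'T': array([[ 0.02530428,  0.99848046, -0.04895364,  0.51930316],
       [-0.99957768,  0.02597123,  0.0130364 ,  0.07210965],
       [ 0.01428798,  0.04860309,  0.99871597,  1.4085853 ],
       [ 0.        ,  0.        ,  0.        ,  1.        ]])}
```

View pics/top0.png

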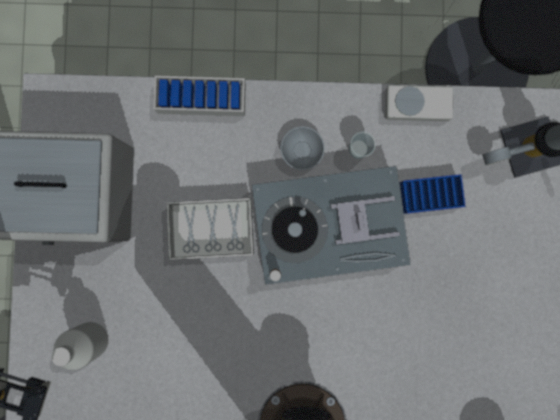

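View pics/scene0.png

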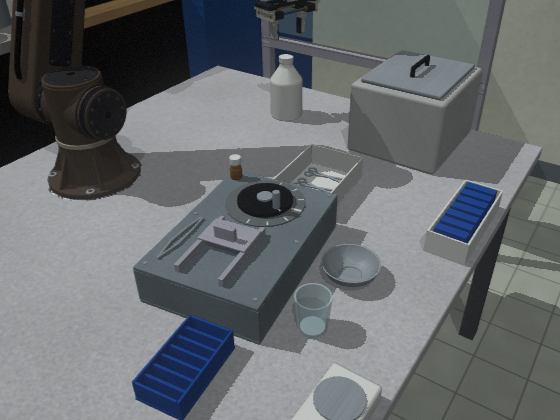

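```bash
python3 - <<'E'
import cv2
p=cv2.imread("pics/top0.png")
c=p[120:295,160:475];cv2.imwrite("pics/top0c.png",cv2.resize(c,None,fx=2.5,fy=2.5,interpolation=cv2.INTER_CUBIC))
c=p[185:275,245:415];cv2.imwrite("pics/top0d.png",cv2.resize(p[180:275,250:345],None,fx=6,fy=6,interpolation=cv2.INTER_CUBIC))
E
```

```text
(no output)
```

View pics/top0c.png

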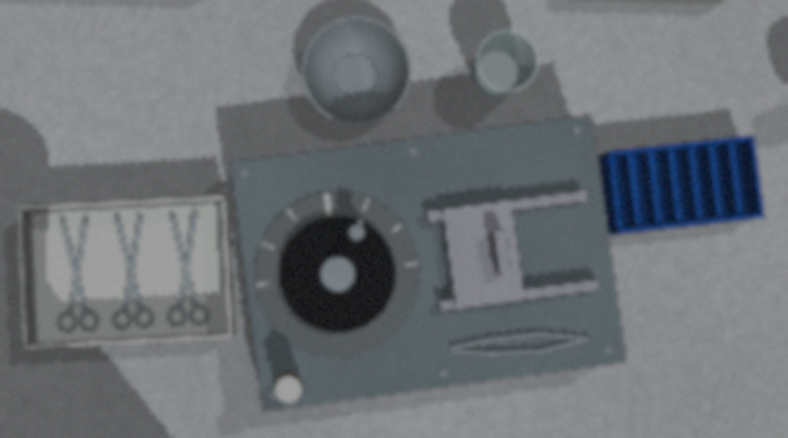

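View pics/top0d.png

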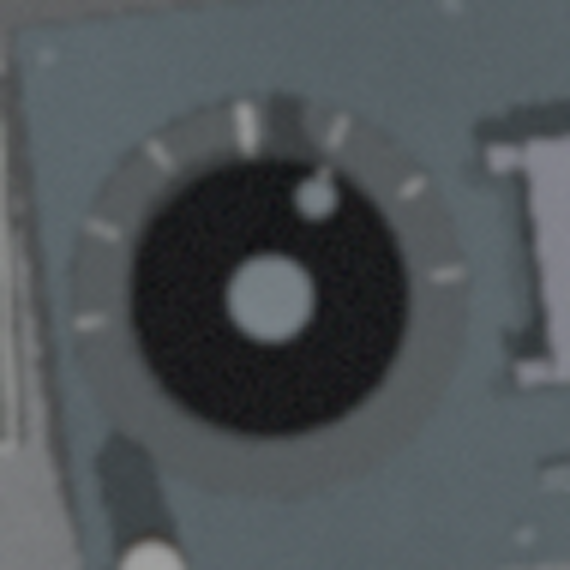

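```bash
cat > h.py <<'E'
import numpy as np,pickle
def ray(i,u,v,z):
    d=np.array([(u-i["cx"])/i["fx"],-(v-i["cy"])/i["fy"],-1.]); T=i["T"]
    w=T[:3,:3]@d; o=T[:3,3]; return o+w*(z-o[2])/w[2]
def proj(i,P):
    T=i["T"]; c=T[:3,:3].T@(np.array(P)-T[:3,3]); return i["cx"]+i["fx"]*c[0]/-c[2], i["cy"]-i["fy"]*c[1]/-c[2]
E
python3 - <<'E'
from h import *
from scipy.optimize import least_squares
i,p,d=pickle.load(open("top.pkl","rb"))
C=lambda a,s,o:[((x+.5)/s-.5+o[0],(y+.5)/s-.5+o[1]) for x,y in a]
cor=C([(233,162),(592,118),(624,358),(263,408)],2.5,(160,120))
mk=C([(340,130),(412,186),(447,273),(160,153),(102,229),(90,321),(246,130)],6,(250,180))
post,hub,=C([(315,200),(270,297)],6,(250,180))
W=np.array([ray(i,*c,.09)[:2] for c in cor]); M=np.array([ray(i,*c,.092)[:2] for c in mk])
Bc=np.array([(.13,.19),(.13,-.19),(-.13,-.19),(-.13,.19)])
R=lambda t:np.array([[np.cos(t),-np.sin(t)],[np.sin(t),np.cos(t)]])
ang=np.radians([30,60,90,-30,-60,-90,0])
def f(q):
    a=(Bc@R(q[2]).T+q[:2]-W)
    ax=R(q[2])@[0,.095]+q[:2]
    b=np.c_[np.cos(-ang),np.sin(-ang)]*q[3]@R(q[2]).T+ax-M
    return np.r_[a.ravel(),b.ravel()]
s=least_squares(f,[.55,0,.1,.075]);q=s.x;print(q[:2],np.degrees(q[2]),q[3]);print((s.fun*1000).round(1).reshape(-1,2))
ax=R(q[2])@[0,.095]+q[:2];print("axis",ax)
pt=ray(i,*post,.144)[:2];b=R(q[2]).T@(pt-ax);print("post",pt,b,np.hypot(*b),"dial deg",-np.degrees(np.arctan2(b[1],b[0])))
for n,(bx,by) in dict(tab=(0,-.06),btn=(0,-.045)).items(): print(n,R(q[2])@[bx,by]+q[:2])
for n,c,z in [("vial",(288,388),.145),("tabtop",(491,247),.14),("forc l",(452,348),.095),("forc r",(588,338),.095)]: 
    g=ray(i,*C([c],2.5,(160,120))[0],z)[:2];print(n,g,R(q[2]).T@(g-q[:2]))
print("depth",d[165:170,295:300])
E
```

```text
[ 0.54722639 -0.05951091] 8.873333888014699 0.07690191834496646
[[ 1.3  3.4]
 [ 4.   0. ]
 [-4.8 -3.2]
 [-3.2  1.2]
 [-0.8  0.8]
 [-0.9  0.2]
 [-0.3  0. ]
 [-0.7 -0.5]
 [ 0.5 -1. ]
 [ 0.5 -0.8]
 [ 4.5 -0.1]]
axis [0.53257258 0.03435211]
post [0.57248243 0.01810369] [ 0.03692587 -0.02221007] 0.04309068466754031 dial deg 31.025947637005025
tab [ 0.55648142 -0.11879282]
btn [ 0.55416766 -0.10397234]
vial [0.41807625 0.08141626] [-0.10586634  0.159162  ]
tabtop [ 0.56222588 -0.11691641] [ 0.00596515 -0.05903213]
forc l [ 0.45899093 -0.08544859] [-0.09118033 -0.01201688]
forc r [ 0.47268909 -0.22533935] [-0.09922434 -0.15234635]
depth [[1.3874753 1.3909614 1.3918402 1.3924229 1.392608 ]
 [1.3803221 1.3832515 1.3892344 1.3895514 1.3896565]
 [1.375816  1.3779489 1.380641  1.3817931 1.3819407]
 [1.416674  1.3746506 1.3829025 1.3813256 1.3776724]
 [1.4209256 1.4164624 1.4162773 1.4117429 1.412175 ]]
```

>>> apply_moves(
  moves=[
    [0.4,0.37,-0.1,0,0,0],
    [0.91,0.84,-0.2,0,0,0],
    [0.91,0.84,-0.2,0,0,0],
    [0.91,0.84,-0.2,0,0,0],
    [0.91,0.84,-0.2,0,0,0],
    [0.91,0.84,-0.2,0,0,0],
  ],
)

```text
time_s: 0.85
tcp_pos: [0.3101, 0.4399, 0.2319]
eef_rot: [179.9, 0.0, -15.5]
contact_force: [-1.1, -0.3, -0.1]
gripper_width: 0.0878
```

>>> apply_moves(
  moves=[
    [0.4,0.37,0,0,0,0],
    [0.91,0.84,0,0,0,0],
    [0.91,0.84,0,0,0,0],
    [0.91,0.84,0,0,0,0],
    [0.91,0.84,0,0,0,0],
    [0.91,0.84,0,0,0,0],
  ],
)

```text
time_s: 1.6
tcp_pos: [0.4407, 0.2302, 0.2315]
eef_rot: [179.9, 0.0, -15.5]
contact_force: [-0.0, -0.9, -0.0]
gripper_width: 0.0872
```

Look with the wrist camera on the way.

```bash
cat >> h.py <<'E'
from scipy.spatial.transform import Rotation as Ro
def row(st,target,yaw,roll=180,pitch=0):
    R0=Ro.from_euler("xyz",st["eef_rot"],degrees=True); R1=Ro.from_euler("xyz",[roll,pitch,yaw],degrees=True)
    return np.r_[R0.inv().apply(np.array(target)-st["tcp_pos"])/.2,(R0.inv()*R1).as_rotvec()/(np.pi/2)].round(3)
E
cat > look.py <<'E'
import sys,cv2,pickle
from plant import status, imaging
n,f=sys.argv[1:3]
i=imaging.camera_info(n); p,d=imaging.capture(n); pickle.dump((i,p,d),open(f+".pkl","wb")); cv2.imwrite(f"pics/{f}.png",p)
E
python3 look.py wrist w1; python3 -c "
from h import *
from plant import status
s=status.get_state();print(s['joints'],row(s,[.5725,.018,.232],-22))"
```

```text
[ 5.03416402e+01  2.18610077e+00 -1.75156002e+01  1.00619946e-02
 -7.04063098e+01  2.42515544e+01] [ 0.919  0.85  -0.001  0.001  0.     0.073]
```

View pics/w1.png

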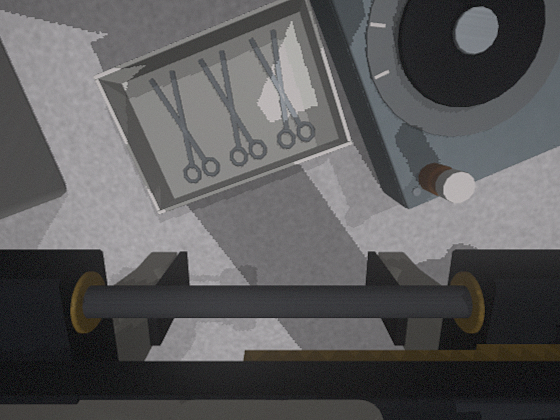

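>>> apply_moves(
  moves=[
    [0.05,0.3,0,0,0,0],
    [0.1,0.6,-0.2,0,0,0],
    [0.15,0.82,-0.4,0,0,0],
    [0.15,0.82,-0.4,0,0,0],
    [0.15,0.82,-0.4,0,0,0],
    [0.15,0.82,-0.4,0,0,0],
  ],
)

```text
time_s: 2.4
tcp_pos: [0.4254, 0.0659, 0.3106]
eef_rot: [179.8, 0.1, -15.3]
contact_force: [0.6, -0.1, -0.1]
gripper_width: 0.088
```

```bash
python3 look.py wrist w2
```

```text
(no output)
```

View pics/w2.png

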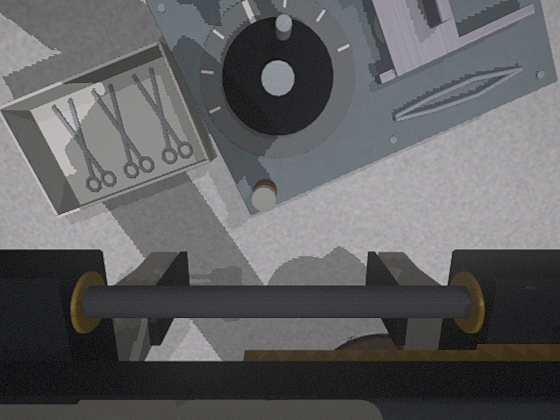

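```bash
python3 - <<'E'
import cv2
p=cv2.imread("pics/w2.png")
cv2.imwrite("pics/w2c.png",cv2.resize(p[0:150,180:380],None,fx=4,fy=4,interpolation=cv2.INTER_CUBIC))
E
```

```text
(no output)
```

View pics/w2c.png

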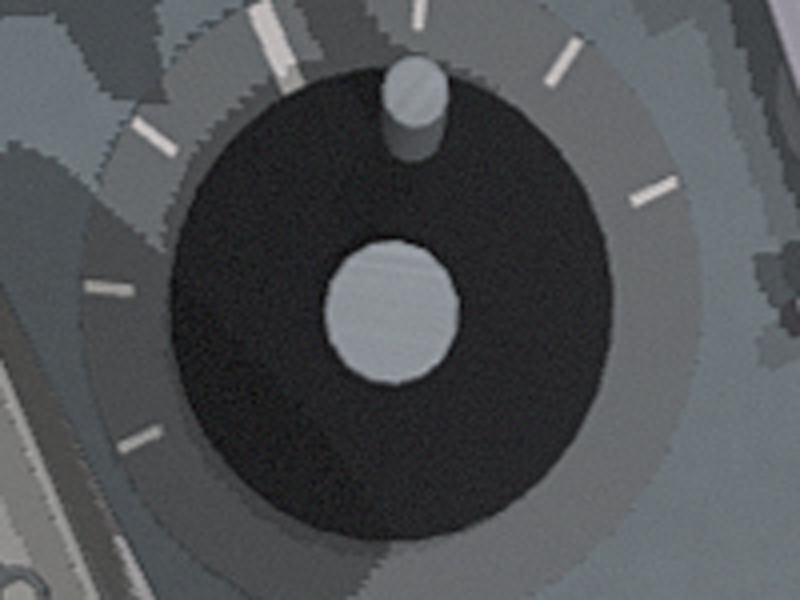

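```bash
python3 - <<'E'
from h import *
from scipy.optimize import least_squares
i,p,d=pickle.load(open("w2.pkl","rb"))
C=lambda a:[((x+.5)/4-.5+180,(y+.5)/4-.5) for x,y in a]
mk=C([(563,63),(654,191),(154,138),(109,289),(139,439)]); ang=np.radians([60,90,-30,-60,-90])
M=np.array([ray(i,*c,.093)[:2] for c in mk])
def f(q):
    return (np.c_[np.cos(q[2]-ang),np.sin(q[2]-ang)]*q[3]+q[:2]-M).ravel()
s=least_squares(f,[.53,.03,.15,.077]);q=s.x;print(q[:2],np.degrees(q[2]),q[3]);print((s.fun*1000).round(1).reshape(-1,2))
pt,dc,hb=C([(416,91),(391,304),(392,312)])
P=ray(i,*pt,.144)[:2];print("post",P,np.hypot(*(P-q[:2])),np.degrees(q[2]-np.arctan2(*(P-q[:2])[::-1])))
print("disc",ray(i,*dc,.104),"hub",ray(i,*hb,.11))
for n in (pt,dc,hb,(320,115)):
    u,v=map(round,n);z=d[v,u];T=i["T"];c=np.array([(u-i["cx"])/i["fx"]*z,-(v-i["cy"])/i["fy"]*z,-z]);print((T[:3,:3]@c+T[:3,3]).round(4))
E
```

```text
[0.53229484 0.03615651] 8.988185158609163 0.07773220134569431
[[ 0.1  0. ]
 [-0.1  0.1]
 [ 0.2 -0.1]
 [ 0.1  0.1]
 [-0.3 -0.1]]
post [0.57393402 0.01887583] 0.0450826291814589 31.52713391896499
disc [0.53483981 0.03546624 0.104     ] hub [0.53229135 0.03591504 0.11      ]
[0.5743 0.0184 0.1434]
[0.5339 0.0362 0.1109]
[0.5318 0.0356 0.1104]
[ 0.4829 -0.0005  0.0924]
```

```bash
python3 -c "
from h import *
from plant import status
s=status.get_state();print(row(s,[.5739,.0189,.21],-22.5), row(s,[.5739,.0189,.116],-22.5))"
```

```text
[0.779 0.028 0.501 0.002 0.001 0.08 ] [0.78  0.027 0.971 0.002 0.001 0.08 ]
```

>>> apply_moves(
  moves=[
    [0.3,0.01,0.1,0,0,0.04],
    [0.6,0.02,0.3,0.002,0.001,0.08],
    [0.779,0.028,0.45,0.002,0.001,0.08],
    [0.779,0.028,0.55,0.002,0.001,0.08],
    [0.779,0.028,0.7,0.002,0.001,0.08],
    [0.779,0.028,0.85,0.002,0.001,0.08],
    [0.779,0.028,0.97,0.002,0.001,0.08],
    [0.779,0.028,0.97,0.002,0.001,0.08],
    [0.779,0.028,0.97,0.002,0.001,0.08],
  ],
)

```text
time_s: 3.58
tcp_pos: [0.5741, 0.0193, 0.1166]
eef_rot: [180.0, 0.0, -22.4]
contact_force: [-0.1, -0.2, 0.4]
gripper_width: 0.0876
```

>>> apply_moves(
  moves=[
    [0,0,0,0,0,0],
    [0,0,0,0,0,0],
    [0,0,0,0,0,0],
    [0,0,0,0,0,0],
    [0,0,0,0,0,0],
    [0,0,0,0,0,0],
  ],
  hand=1,
  grip_force=8,
)

```text
time_s: 4.32
tcp_pos: [0.5741, 0.0193, 0.1166]
eef_rot: [180.0, 0.0, -22.4]
contact_force: [-0.6, -0.1, 0.6]
gripper_width: 0.0334
```

```bash
cat > arc.py <<'E'
import sys
from h import *
from plant import status
s=status.get_state(); ax=np.array([.5323,.0362]); z=.116
p=s["tcp_pos"]; v=p[:2]-ax; th=8.99-np.degrees(np.arctan2(v[1],v[0]));print("t",s["time_s"],"pos",p,s["eef_rot"],"theta",th,np.hypot(*v),"F",s["contact_force"],s["gripper_width"],"j6",s["joints"][5])
for t in map(float,sys.argv[1:]):
    a=np.radians(8.99-t); print(row(s,[ax[0]+.045*np.cos(a),ax[1]+.045*np.sin(a),z],8.99-t).tolist())
E
python3 arc.py 36 42 48 54 60
```

```text
t 4.325 pos [0.57412171 0.01925699 0.11662063] [ 1.79960077e+02  1.87238977e-02 -2.24436695e+01] theta 31.044086224112284 0.04512340218401145 F [-0.56050633 -0.08847062  0.60039877] 0.03342292747427427 j6 46.10810281573628
[-0.001, 0.019, 0.003, 0.0, 0.0, 0.051]
[-0.004, 0.043, 0.003, 0.0, 0.0, 0.117]
[-0.01, 0.066, 0.003, 0.0, 0.0, 0.184]
[-0.018, 0.088, 0.003, 0.0, 0.0, 0.251]
[-0.028, 0.109, 0.003, 0.0, 0.0, 0.317]
```

>>> apply_moves(
  moves=[
    [0,0,0,0,0,0],
    [0,0,0,0,0,0],
    [0,0,0,0,0,0],
    [0,0,0,0,0,0],
  ],
)

```text
time_s: 4.82
tcp_pos: [0.5741, 0.0193, 0.1166]
eef_rot: [180.0, 0.0, -22.4]
contact_force: [-0.5, 0.7, 0.2]
gripper_width: 0.0002
```

```bash
python3 look.py top t2; python3 look.py scene s2; python3 look.py wrist w3; python3 -c "
import cv2,numpy as np
a=cv2.imread('pics/t2.png')[150:300,230:430];b=cv2.imread('pics/s2.png')[100:300,150:350]
cv2.imwrite('pics/ts2.png',np.hstack([cv2.resize(a,(400,300)),cv2.resize(b,(400,400))[:300]]))
cv2.imwrite('pics/s2c.png',cv2.resize(cv2.imread('pics/s2.png')[130:270,180:340],None,fx=4,fy=4))"
```

```text
(no output)
```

View pics/s2c.png

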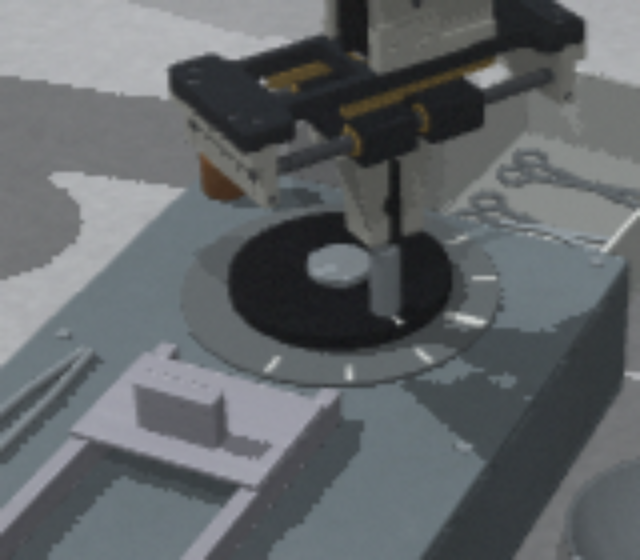

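View pics/w3.png

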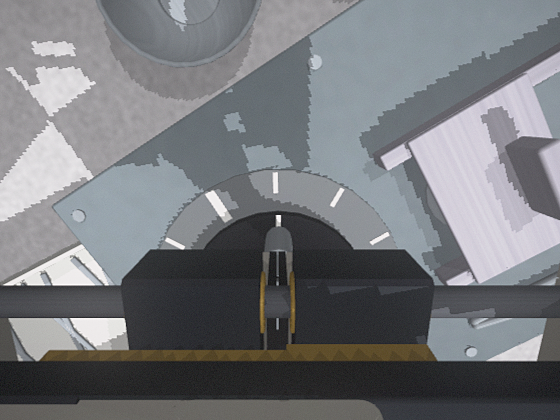

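```bash
python3 - <<'E'
from h import *
import cv2
def pt(f,u,v):
    i,p,d=pickle.load(open(f+".pkl","rb"));z=d[v,u];c=np.array([(u-i["cx"])/i["fx"]*z,-(v-i["cy"])/i["fy"]*z,-z]);return (i["T"][:3,:3]@c+i["T"][:3,3]).round(4)
for v in range(222,300,6): print(v,pt("w3",278,v), pt("w3",268,v))
print()
for v in range(180,214,3): print(v,[pt("s2",u,v).tolist() for u in (272,276,279)])
i,p,d=pickle.load(open("s2.pkl","rb"))
for z in (.144,.116): print(proj(i,[.574,.0192,z]))
i,p,d=pickle.load(open("t2.pkl","rb"));print(proj(i,[.574,.0192,.144]))
cv2.imwrite('pics/w3c.png',cv2.resize(cv2.imread('pics/w3.png')[200:360,220:340],None,fx=5,fy=5)[:, :600])
cv2.imwrite('pics/t2c.png',cv2.resize(cv2.imread('pics/t2.png')[170:270,240:340],None,fx=6,fy=6))
E
```

```text
222 [0.5834 0.0154 0.1049] [0.586  0.021  0.1059]
228 [0.5816 0.0162 0.111 ] [0.5819 0.0228 0.1039]
234 [0.5815 0.0163 0.1213] [0.581  0.0229 0.1127]
240 [0.5817 0.0162 0.132 ] [0.5807 0.0228 0.1225]
246 [0.5818 0.0162 0.141 ] [0.5807 0.0225 0.1324]
252 [0.5803 0.0168 0.1453] [0.5865 0.0194 0.1571]
258 [0.5768 0.0183 0.1441] [0.5862 0.0193 0.1635]
264 [0.574  0.0195 0.1446] [0.5854 0.0195 0.1683]
270 [0.5707 0.0208 0.1442] [0.5826 0.0207 0.168 ]
276 [0.5502 0.0291 0.1058] [0.5847 0.0195 0.1788]
282 [0.5478 0.0301 0.1089] [0.5843 0.0196 0.1834]
288 [0.6034 0.0076 0.2305] [0.6042 0.01   0.2301]
294 [0.6035 0.0075 0.2337] [0.604  0.01   0.2328]

180 [[0.5784, 0.0006, 0.1823], [0.5814, 0.0099, 0.1784], [0.5807, 0.0212, 0.1722]]
183 [[0.5788, -0.0001, 0.1758], [0.5811, 0.0101, 0.1711], [0.5837, 0.0168, 0.1685]]
186 [[0.578, 0.0006, 0.1681], [0.5816, 0.0092, 0.1647], [0.5816, 0.0195, 0.1591]]
189 [[0.5775, 0.0011, 0.1605], [0.5838, 0.006, 0.1601], [0.5833, 0.017, 0.1539]]
192 [[0.567, 0.0152, 0.1417], [0.578, 0.0138, 0.1465], [0.5813, 0.0197, 0.1444]]
195 [[0.569, 0.0121, 0.1369], [0.5793, 0.0118, 0.1408], [0.5811, 0.0197, 0.137]]
198 [[0.5681, 0.013, 0.1286], [0.5801, 0.0104, 0.1345], [0.5806, 0.0201, 0.1292]]
201 [[0.5691, 0.0114, 0.1225], [0.5777, 0.0135, 0.1245], [0.5816, 0.0187, 0.123]]
204 [[0.5672, 0.0137, 0.1129], [0.5793, 0.011, 0.119], [0.5812, 0.019, 0.1152]]
207 [[0.5655, 0.0157, 0.1034], [0.5776, 0.0131, 0.1097], [0.5804, 0.0198, 0.1068]]
210 [[0.5728, 0.0055, 0.1047], [0.5801, 0.0093, 0.1053], [0.586, 0.0118, 0.1061]]
213 [[0.5779, -0.0019, 0.1036], [0.5831, 0.005, 0.1015], [0.5873, 0.0097, 0.1003]]
(np.float64(275.934455172285), np.float64(191.20280262391782))
(np.float64(276.19774981934285), np.float64(202.52462265954443))
(np.float64(301.6561724098064), np.float64(212.29391885802738))
```

View pics/w3c.png

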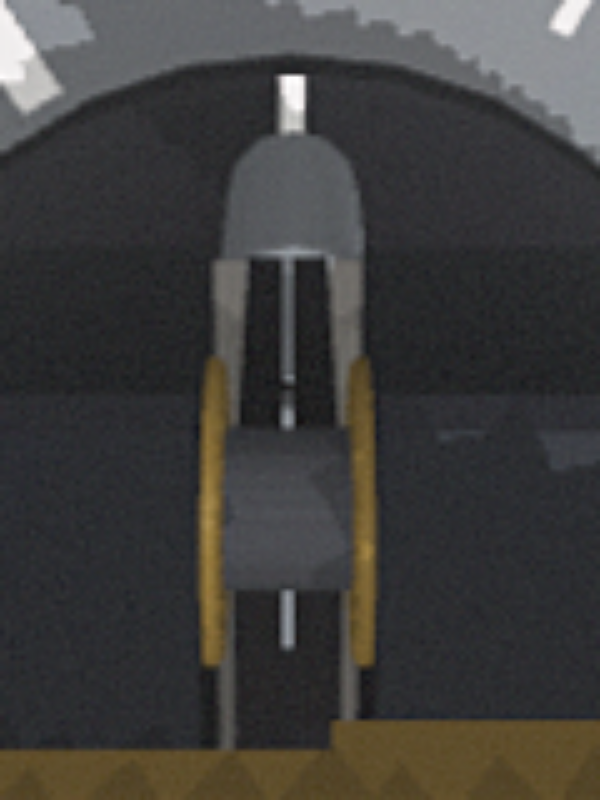

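View pics/t2c.png

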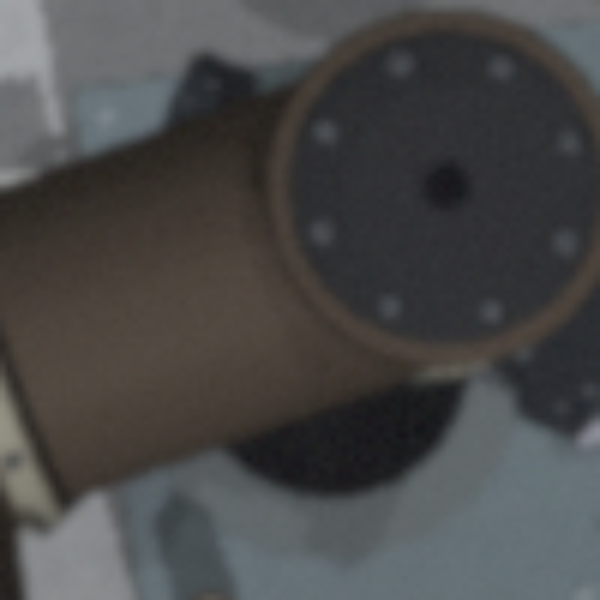

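```bash
python3 - <<'E'
from h import *
i,p,d=pickle.load(open("w2.pkl","rb"))
tcp=np.array([0.4254, 0.0659, 0.3106]);R=Ro.from_euler("xyz",[179.8,.1,-15.3],degrees=True)
v,u=np.mgrid[240:420:1,0:560:1];z=d[240:420];
c=np.stack([(u-i["cx"])/i["fx"]*z,-(v-i["cy"])/i["fy"]*z,-z],-1)
W=c@i["T"][:3,:3].T+i["T"][:3,3]; t=R.inv().apply((W-tcp).reshape(-1,3)).reshape(W.shape)
for uu,vv in [(188,252),(186,260),(186,275),(180,330),(150,253),(150,260),(130,340),(368,255),(375,275),(400,330),(60,260)]: print(uu,vv,t[vv-240,uu].round(4))
m=(z>0)&(W[...,2]>.2);print("max tool z on gripper",t[...,2][m].max())
k=np.argwhere(m&(t[...,2]>-.03));print(len(k),[ (a[1],a[0]+240,t[a[0],a[1]].round(3)) for a in k[::max(1,len(k)//10)]])
E
```

```text
188 252 [-0.1303 -0.1388  0.3096]
186 260 [ 0.006  -0.0445 -0.037 ]
186 275 [-0.0012 -0.0446 -0.0384]
180 330 [-0.2694 -0.1621  0.3103]
150 253 [ 0.0114 -0.0598 -0.0412]
150 260 [ 0.0112 -0.0571 -0.049 ]
130 340 [ 0.0028 -0.0484 -0.0946]
368 255 [ 0.0074  0.0439 -0.0343]
375 275 [ 0.0035  0.0438 -0.0482]
400 330 [-0.0034  0.045  -0.0802]
60 260 [ 0.039  -0.0537 -0.1133]
max tool z on gripper -0.033399433445201104
0 []
```

>>> apply_moves(
  moves=[
    [0,0,0,0,0,0],
    [0,0,0,0,0,0],
    [0,0,0,0,0,0],
    [0,0,0,0,0,0],
    [0,0,0,0,0,0],
    [0,0,0.03,0,0,0],
    [0,0,0.08,0,0,0],
    [0,0,0.12,0,0,0],
    [0,0,0.16,0,0,0],
    [0,0,0.165,0,0,0],
    [0,0,0.165,0,0,0],
  ],
  hand=0,
)

```text
time_s: 6.35
tcp_pos: [0.5742, 0.0193, 0.0836]
eef_rot: [180.0, 0.0, -22.4]
contact_force: [-0.4, 0.2, 0.4]
gripper_width: 0.0438
```

```bash
python3 look.py scene s3; python3 look.py wrist w4; python3 -c "
import cv2
cv2.imwrite('pics/s3c.png',cv2.resize(cv2.imread('pics/s3.png')[130:270,180:340],None,fx=4,fy=4))
cv2.imwrite('pics/w4c.png',cv2.resize(cv2.imread('pics/w4.png')[180:320,200:360],None,fx=4,fy=4))"
```

```text
(no output)
```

View pics/s3c.png

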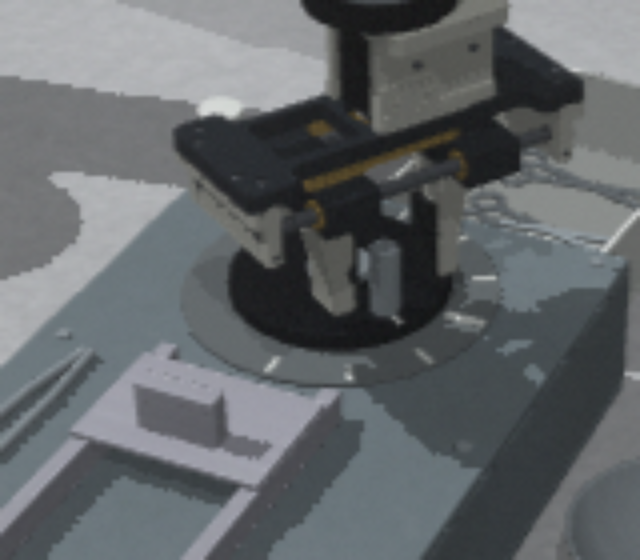

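View pics/w4c.png

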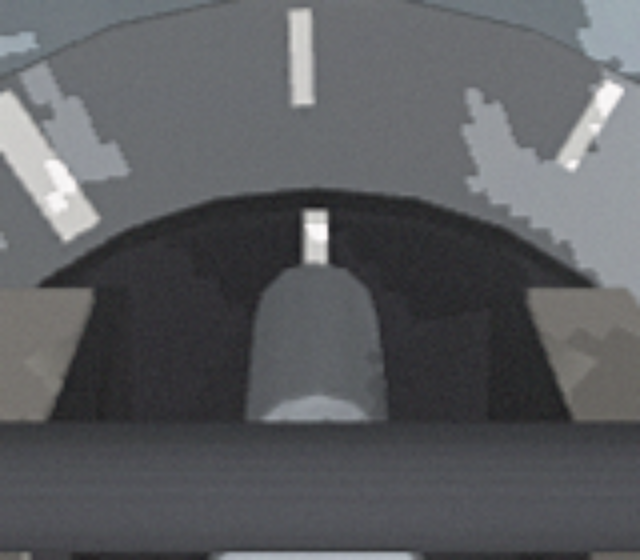

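>>> apply_moves(
  moves=[
    [0,0,0,0,0,0],
    [0,0,0,0,0,0],
    [0,0,0,0,0,0],
    [0,0,0,0,0,0],
    [0,0,0,0,0,0],
    [0,0,0,0,0,0],
  ],
  hand=1,
  grip_force=8,
)

```text
time_s: 7.2
tcp_pos: [0.5744, 0.0192, 0.084]
eef_rot: [180.0, -0.0, -22.4]
contact_force: [0.2, -1.2, 0.7]
gripper_width: 0.0158
```

```bash
sed -i 's/z=.116/z=.0835/' arc.py
python3 arc.py 36 42 48 54 60; python3 - <<'E'
from h import *
def pt(f,u,v):
    i,p,d=pickle.load(open(f+".pkl","rb"));z=d[v,u];c=np.array([(u-i["cx"])/i["fx"]*z,-(v-i["cy"])/i["fy"]*z,-z]);return (i["T"][:3,:3]@c+i["T"][:3,3]).round(4)
for u,v in [(245,194),(230,180),(246,192),(320,165),(325,168)]: print(pt("s3",u,v))
E
```

```text
t 7.2 pos [0.57437829 0.01920829 0.08397889] [ 1.79971921e+02 -9.81015015e-03 -2.24400202e+01] theta 30.979436825937803 0.04537952005681165 F [ 0.21962225 -1.22959918  0.71401124] 0.015776248543992472 j6 46.10771523174282
[-0.003, 0.02, 0.002, 0.0, -0.0, 0.051]
[-0.006, 0.043, 0.002, 0.0, -0.0, 0.117]
[-0.011, 0.066, 0.002, 0.0, -0.0, 0.184]
[-0.019, 0.088, 0.002, 0.0, -0.0, 0.251]
[-0.029, 0.109, 0.002, 0.0, -0.0, 0.317]
[ 0.5689 -0.0736  0.1871]
[ 0.5171 -0.0538  0.1897]
[ 0.5744 -0.077   0.1954]
[0.6419 0.0772 0.1992]
[0.4959 0.3548 0.0048]
```

>>> apply_moves(
  moves=[
    [-0.002,0.02,0.002,0,0,0.051],
    [-0.006,0.043,0.002,0,0,0.117],
    [-0.011,0.066,0.002,0,0,0.184],
    [-0.019,0.088,0.002,0,0,0.251],
    [-0.029,0.109,0.002,0,0,0.317],
    [-0.029,0.109,0.002,0,0,0.317],
    [-0.029,0.109,0.002,0,0,0.317],
    [-0.029,0.109,0.002,0,0,0.317],
    [-0.029,0.109,0.002,0,0,0.317],
    [-0.029,0.109,0.002,0,0,0.317],
    [-0.029,0.109,0.002,0,0,0.317],
    [-0.029,0.109,0.002,0,0,0.317],
  ],
)

```text
time_s: 8.7
tcp_pos: [0.5612, 0.0011, 0.0839]
eef_rot: [-180.0, -0.1, -50.9]
contact_force: [2.7, -4.9, 4.8]
gripper_width: 0.0158
```

```bash
python3 arc.py 54 48 42 35 28 21 14 7 0; python3 look.py wrist w5;python3 look.py scene s5; python3 -c "
import cv2
cv2.imwrite('pics/w5c.png',cv2.resize(cv2.imread('pics/w5.png')[130:320,180:380],None,fx=3,fy=3))
cv2.imwrite('pics/s5c.png',cv2.resize(cv2.imread('pics/s5.png')[130:270,180:340],None,fx=4,fy=4))"
```

```text
t 8.7 pos [0.5611639  0.00111337 0.08394742] [-1.79993099e+02 -6.27468005e-02 -5.09380224e+01] theta 59.547688174418106 0.04543342575523045 F [ 2.68498688 -4.88019618  4.78018371] 0.015817599793339777 j6 18.873734429305774
[-0.003, -0.022, 0.002, -0.0, -0.001, -0.066]
[-0.007, -0.045, 0.002, -0.0, -0.001, -0.133]
[-0.013, -0.068, 0.002, 0.0, -0.001, -0.199]
[-0.023, -0.093, 0.002, 0.0, -0.001, -0.277]
[-0.036, -0.117, 0.002, 0.0, -0.001, -0.355]
[-0.052, -0.14, 0.002, 0.0, -0.001, -0.433]
[-0.071, -0.16, 0.002, 0.0, -0.001, -0.51]
[-0.092, -0.178, 0.002, 0.0, -0.001, -0.588]
[-0.114, -0.193, 0.002, 0.0, -0.001, -0.666]
```

View pics/w5c.png

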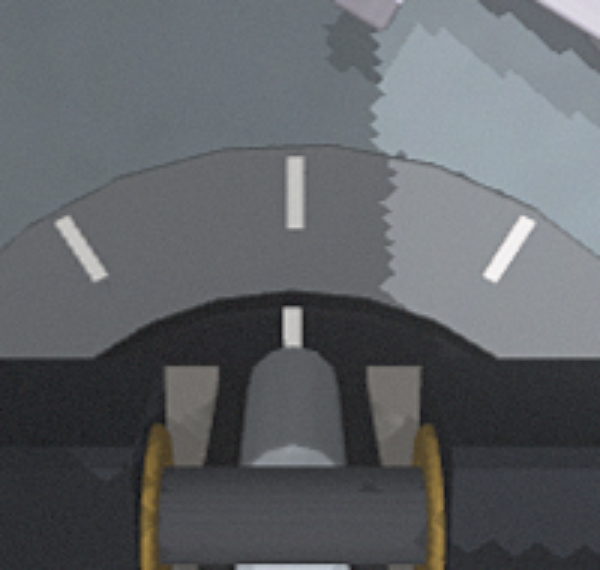

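View pics/s5c.png

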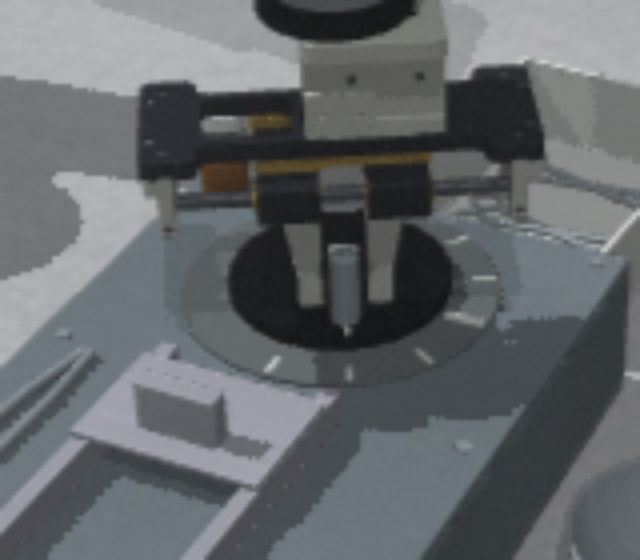

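>>> apply_moves(
  moves=[
    [-0.003,-0.022,0.002,0,0,-0.066],
    [-0.007,-0.045,0.002,0,0,-0.133],
    [-0.013,-0.068,0.002,0,0,-0.199],
    [-0.023,-0.093,0.002,0,0,-0.277],
    [-0.036,-0.117,0.002,0,0,-0.355],
    [-0.052,-0.14,0.002,0,0,-0.433],
    [-0.071,-0.16,0.002,0,0,-0.51],
    [-0.092,-0.178,0.002,0,0,-0.588],
    [-0.114,-0.193,0.002,0,0,-0.666],
    [-0.114,-0.193,0.002,0,0,-0.666],
  ],
)

```text
time_s: 10.05
tcp_pos: [0.5767, 0.0437, 0.0838]
eef_rot: [180.0, -0.0, 9.2]
contact_force: [-0.5, -0.2, 7.1]
gripper_width: 0.016
```

```bash
python3 arc.py -6 -12 -18 -25 -32 -39 -46 -53 -60
```

```text
t 10.05 pos [0.57667273 0.0437022  0.08384297] [ 1.79966730e+02 -4.25609332e-02  9.15478144e+00] theta -0.6063814251240967 0.04500246678658037 F [-0.53672694 -0.15613584  7.11523869] 0.016009618429497958 j6 75.38752204046244
[-0.001, -0.021, 0.002, 0.0, -0.0, -0.065]
[-0.005, -0.044, 0.002, 0.0, -0.0, -0.132]
[-0.011, -0.067, 0.002, 0.0, -0.0, -0.198]
[-0.021, -0.093, 0.002, 0.0, -0.0, -0.276]
[-0.034, -0.117, 0.002, 0.0, -0.0, -0.354]
[-0.05, -0.139, 0.002, 0.001, -0.0, -0.432]
[-0.068, -0.16, 0.002, 0.001, -0.0, -0.509]
[-0.089, -0.178, 0.002, 0.001, -0.0, -0.587]
[-0.112, -0.193, 0.002, 0.001, -0.0, -0.665]
```

>>> apply_moves(
  moves=[
    [-0.001,-0.021,0,0,0,-0.065],
    [-0.005,-0.044,0,0,0,-0.132],
    [-0.011,-0.067,0,0,0,-0.198],
    [-0.021,-0.093,0,0,0,-0.276],
    [-0.034,-0.117,0,0,0,-0.354],
    [-0.05,-0.139,0,0,0,-0.432],
    [-0.068,-0.16,0,0,0,-0.509],
    [-0.089,-0.178,0,0,0,-0.587],
    [-0.112,-0.193,0,0,0,-0.665],
    [-0.112,-0.193,0,0,0,-0.665],
    [-0.112,-0.193,0,0,0,-0.665],
    [-0.112,-0.193,0,0,0,-0.665],
  ],
)

```text
time_s: 11.55
tcp_pos: [0.5474, 0.0779, 0.0838]
eef_rot: [-180.0, 0.1, 69.0]
contact_force: [-1.9, -2.3, 6.4]
gripper_width: 0.0153
```

>>> apply_moves(
  moves=[
    [0,0,0,0,0,0],
    [0,0,0,0,0,0],
    [0,0,0,0,0,0],
  ],
)

```text
time_s: 11.92
tcp_pos: [0.5473, 0.0779, 0.0839]
eef_rot: [-180.0, 0.1, 68.9]
contact_force: [-0.5, -2.6, 5.0]
gripper_width: 0.0164
```

```bash
python3 look.py wrist w6;python3 arc.py -54 -48 -42 -35 -28 -21 -14 -7 0 7; python3 -c "
import cv2
cv2.imwrite('pics/w6c.png',cv2.resize(cv2.imread('pics/w6.png')[130:320,180:380],None,fx=3,fy=3))"
```

```text
t 11.975 pos [0.54734417 0.07796562 0.08385357] [-1.79966774e+02  7.29472724e-02  6.89492845e+01] theta -61.20074788319676 0.04439250080804539 F [-0.22134561 -2.79513469  4.82115172] 0.01539800563144856 j6 130.50869806464186
[0.002, 0.028, 0.002, -0.0, 0.001, 0.066]
[-0.002, 0.051, 0.002, -0.0, 0.001, 0.133]
[-0.008, 0.074, 0.002, -0.0, 0.001, 0.2]
[-0.018, 0.1, 0.002, -0.0, 0.001, 0.277]
[-0.031, 0.124, 0.002, -0.0, 0.001, 0.355]
[-0.047, 0.146, 0.002, -0.0, 0.001, 0.433]
[-0.065, 0.167, 0.002, -0.0, 0.001, 0.511]
[-0.086, 0.184, 0.002, 0.0, 0.001, 0.588]
[-0.109, 0.2, 0.002, 0.0, 0.001, 0.666]
[-0.134, 0.212, 0.002, 0.0, 0.001, 0.744]
```

View pics/w6c.png

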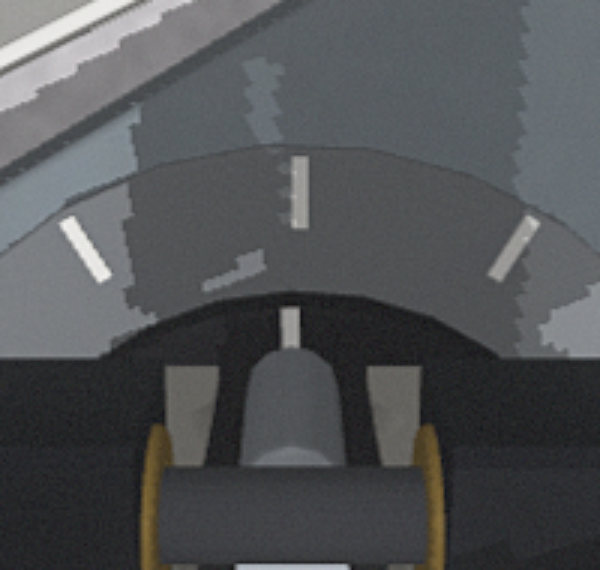

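>>> apply_moves(
  moves=[
    [0.002,0.028,0,0,0,0.066],
    [-0.002,0.051,0,0,0,0.133],
    [-0.008,0.074,0,0,0,0.2],
    [-0.018,0.1,0,0,0,0.277],
    [-0.031,0.124,0,0,0,0.355],
    [-0.047,0.146,0,0,0,0.433],
    [-0.065,0.167,0,0,0,0.511],
    [-0.086,0.184,0,0,0,0.588],
    [-0.109,0.2,0,0,0,0.666],
    [-0.134,0.212,0,0,0,0.744],
    [-0.134,0.212,0,0,0,0.744],
  ],
)

```text
time_s: 13.35
tcp_pos: [0.5773, 0.0379, 0.0838]
eef_rot: [180.0, 0.1, 1.9]
contact_force: [0.7, -1.2, 4.9]
gripper_width: 0.0155
```

```bash
python3 arc.py 13 19 25 30
```

```text
t 13.35 pos [0.57730292 0.03794988 0.08382005] [1.79974958e+02 5.55139520e-02 1.94736250e+00] theta 6.763251339160876 0.04503692564717635 F [ 0.66817006 -1.21706826  4.92974171] 0.0154979383263887 j6 68.82039856040412
[-0.001, 0.024, 0.002, 0.0, 0.001, 0.066]
[-0.005, 0.048, 0.002, 0.0, 0.001, 0.133]
[-0.011, 0.07, 0.002, 0.0, 0.001, 0.2]
[-0.018, 0.089, 0.002, 0.0, 0.001, 0.255]
```

>>> apply_moves(
  moves=[
    [-0.001,0.024,0,0,0,0.066],
    [-0.005,0.048,0,0,0,0.133],
    [-0.011,0.07,0,0,0,0.2],
    [-0.018,0.089,0,0,0,0.255],
    [-0.018,0.089,0,0,0,0.255],
    [-0.018,0.089,0,0,0,0.255],
    [-0.018,0.089,0,0,0,0.255],
    [-0.018,0.089,0,0,0,0.255],
    [-0.018,0.089,0,0,0,0.255],
    [-0.018,0.089,0,0,0,0.255],
    [-0.018,0.089,0,0,0,0.255],
  ],
)

```text
time_s: 14.72
tcp_pos: [0.5747, 0.0202, 0.0839]
eef_rot: [180.0, 0.0, -21.0]
contact_force: [4.1, 1.6, 0.6]
gripper_width: 0.0156
```

```bash
python3 look.py wrist w7;python3 arc.py; python3 -c "
import cv2
cv2.imwrite('pics/w7c.png',cv2.resize(cv2.imread('pics/w7.png')[130:320,180:380],None,fx=3,fy=3))"
```

```text
t 14.775 pos [0.57462358 0.02020097 0.08390831] [ 1.79979191e+02  1.50700231e-02 -2.09962115e+01] theta 29.697447216396895 0.04524659457395101 F [4.72099012 2.85356758 0.08804484] 0.015850119529200603 j6 47.496495258412594
```

View pics/w7c.png

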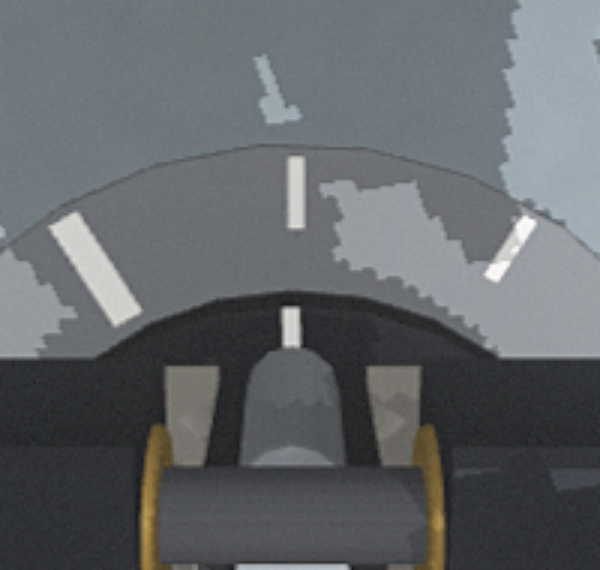

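>>> apply_moves(
  moves=[
    [0,0,0,0,0,0],
    [0,0,0,0,0,0],
    [0,0,0,0,0,0],
    [0,0,0,0,0,0],
    [0,0,0,0,0,0],
    [0,0,-0.1,0,0,0],
    [0,0,-0.25,0,0,0],
    [0,0,-0.45,0,0,0],
    [0,0,-0.6,0,0,0],
    [0,0,-0.6,0,0,0],
  ],
  hand=0,
)

```text
time_s: 16.02
tcp_pos: [0.5761, 0.0206, 0.2067]
eef_rot: [-179.9, -0.2, -21.0]
contact_force: [-0.1, 0.7, -1.2]
gripper_width: 0.0441
```

```bash
python3 look.py wrist w8;python3 arc.py
```

```text
t 16.075 pos [0.57507956 0.02045129 0.20489135] [-1.79930758e+02 -7.20155004e-02 -2.09986997e+01] theta 29.2004930917359 0.04558632130868558 F [-0.26056716 -0.84405874 -0.37024321] 0.043636573519489776 j6 47.497696424470554
```

View pics/w8.png

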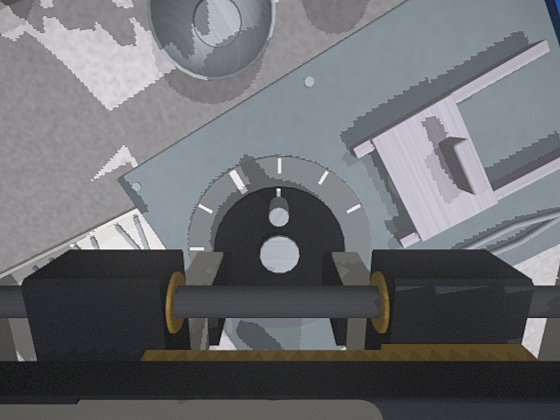

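```bash
python3 - <<'E'
from h import *
from plant import status
i,p,d=pickle.load(open("w8.pkl","rb"))
print(proj(i,[.5565,-.1169,.14]))
import cv2
c=p[90:220,390:520].copy();cv2.imwrite("pics/w8c.png",cv2.resize(c,None,fx=4,fy=4))
v,u=np.mgrid[0:420,0:560];c=np.stack([(u-i["cx"])/i["fx"]*d,-(v-i["cy"])/i["fy"]*d,-d],-1)
W=c@i["T"][:3,:3].T+i["T"][:3,3]
m=(abs(W[...,2]-.14)<.004)&(u>400)&(u<520)&(v<230);P=W[m]
a=np.radians(8.99);B=(P[:,:2]-[.5471,-.0576])@np.array([[np.cos(a),-np.sin(a)],[np.sin(a),np.cos(a)]])
print(len(P),B.min(0),B.max(0),P.mean(0))
s=status.get_state()
print(row(s,[.5565,-.1169,.2],9),row(s,[.5565,-.1169,.0845],9))
E
```

```text
(np.float64(458.7753545735294), np.float64(173.95622137592505))
1029 [-0.02137533 -0.07612824] [ 0.02276516 -0.06360403] [ 0.55965312 -0.12560933  0.14015123]
[ 0.159  0.674  0.024 -0.001 -0.001 -0.333] [ 0.159  0.675  0.601 -0.001 -0.001 -0.333]
```

View pics/w8c.png

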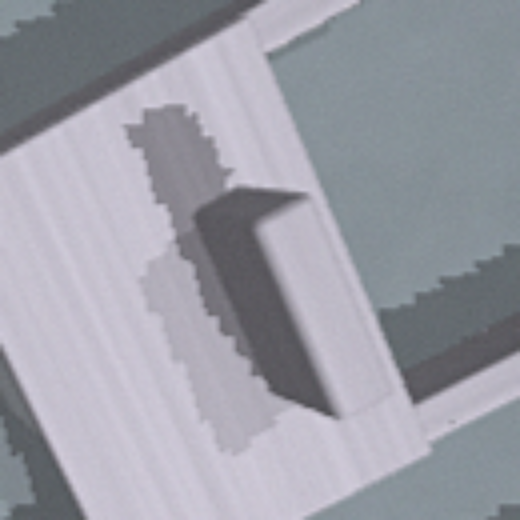

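```bash
python3 - <<'E'
from h import *
a=np.radians(8.99)
for f,L in (("w8",[((457.5,104),.112),((497.5,200),.112),((390,176),.112),((410,220),.112),((471,169),.14),((309,82),.09)]),):
    i,p,d=pickle.load(open(f+".pkl","rb"))
    for (u,v),z in L:
        P=ray(i,u,v,z)[:2];print(u,v,P,(P-[.5471,-.0576])@np.array([[np.cos(a),-np.sin(a)],[np.sin(a),np.cos(a)]]))
i,p,d=pickle.load(open("w8.pkl","rb"))
for th in (0,30,60,-30): 
    A=a-np.radians(th);print(th,proj(i,[.5323+.0777*np.cos(A),.0362+.0777*np.sin(A),.093]))
E
```

```text
457.5 104 [ 0.60194422 -0.14067022] [ 0.04118977 -0.09061983]
497.5 200 [ 0.51354457 -0.15442941] [-0.04827399 -0.09039648]
390 176 [ 0.56591033 -0.07523996] [ 0.0158228 -0.0203626]
410 220 [ 0.52293308 -0.08068748] [-0.02747774 -0.01902749]
471 169 [ 0.5568909  -0.12625171] [-0.00105704 -0.06933831]
309 82 [ 0.66046342 -0.03950491] [0.11479839 0.0001584 ]
0 (np.float64(235.56035497135184), np.float64(177.0434830057649))
30 (np.float64(279.31073949641956), np.float64(165.3032497628881))
60 (np.float64(323.06568601838194), np.float64(177.02601803849655))
-30 (np.float64(205.3507470361236), np.float64(208.02831692910775))
```

```bash
python3 look.py wrist w9; python3 -c "
import cv2
cv2.imwrite('pics/w9c.png',cv2.resize(cv2.imread('pics/w9.png')[90:240,190:520],None,fx=2.4,fy=2.4))"
```

```text
(no output)
```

View pics/w9c.png

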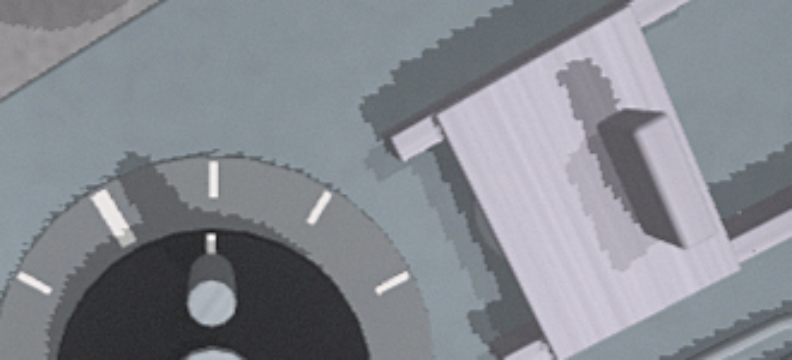

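```bash
python3 - <<'E'
from h import *
a=np.radians(8.99)
i,p,d=pickle.load(open("top.pkl","rb"))
for u,v in [(447,208),(460,305),(514,205),(522,300)]:
    P=ray(i,(u+.5)/2.5-.5+160,(v+.5)/2.5-.5+120,.112)[:2];print((P-[.5471,-.0576])@np.array([[np.cos(a),-np.sin(a)],[np.sin(a),np.cos(a)]]))
import cv2
A=pickle.load(open("scene.pkl","rb"))[1][190:260,180:280];
import subprocess
B=pickle.load(open("s5.pkl","rb"))[1][190:260,180:280]
cv2.imwrite("pics/cmp.png",cv2.resize(np.hstack([A,B]),None,fx=4,fy=4))
E
```

```text
[ 0.0512017  -0.02615735]
[-0.04826425 -0.02583868]
[ 0.04531732 -0.09442327]
[-0.05153539 -0.08909497]
```

View pics/cmp.png

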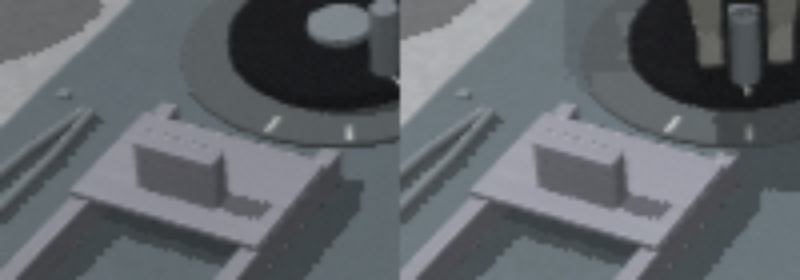

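```bash
python3 - <<'E'
from h import *
from plant import status
s=status.get_state()
print(row(s,[.557,-.126,.2],9),row(s,[.557,-.126,.086],9))
E
```

```text
[ 0.181  0.714  0.018 -0.     0.    -0.333] [ 0.181  0.714  0.588 -0.     0.    -0.333]
```

>>> apply_moves(
  moves=[
    [0.05,0.2,0,0,0,-0.1],
    [0.12,0.45,0,0,0,-0.21],
    [0.181,0.714,0,0,0,-0.32],
    [0.181,0.714,0.02,0,0,-0.333],
    [0.181,0.714,0.1,0,0,-0.333],
    [0.181,0.714,0.25,0,0,-0.333],
    [0.181,0.714,0.4,0,0,-0.333],
    [0.181,0.714,0.52,0,0,-0.333],
    [0.181,0.714,0.588,0,0,-0.333],
    [0.181,0.714,0.588,0,0,-0.333],
    [0.181,0.714,0.588,0,0,-0.333],
  ],
)

```text
time_s: 17.5
tcp_pos: [0.5576, -0.1257, 0.0867]
eef_rot: [180.0, -0.0, 9.0]
contact_force: [-0.0, -1.8, 0.3]
gripper_width: 0.044
```

>>> apply_moves(
  moves=[
    [0,0,0,0,0,0],
    [0,0,0,0,0,0],
    [0,0,0,0,0,0],
    [0,0,0,0,0,0],
    [0,0,0,0,0,0],
    [0,0,0,0,0,0],
  ],
  hand=1,
  grip_force=10,
)

```text
time_s: 18.25
tcp_pos: [0.5577, -0.1259, 0.087]
eef_rot: [180.0, -0.0, 9.0]
contact_force: [-0.4, -2.5, 2.9]
gripper_width: 0.0118
```

```bash
python3 arc.py; python3 look.py scene s9; python3 -c "
import cv2
cv2.imwrite('pics/s9c.png',cv2.resize(cv2.imread('pics/s9.png')[110:270,140:340],None,fx=4,fy=3.5))"
```

```text
t 18.25 pos [ 0.55770125 -0.12587965  0.08700705] [ 1.79980790e+02 -4.65466117e-02  8.98737148e+00] theta 90.08301057237284 0.1640580308928571 F [-0.39508603 -2.51512508  2.89087791] 0.01184812394606732 j6 92.0787875538714
```

View pics/s9c.png

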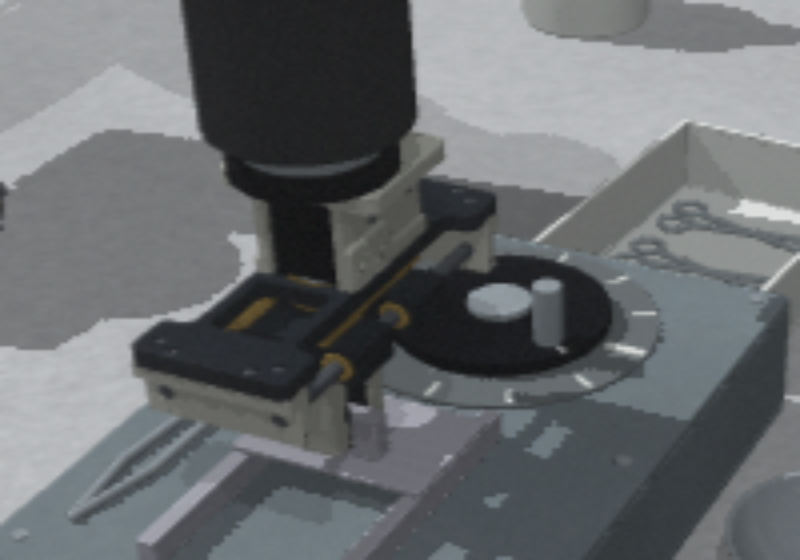

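>>> apply_moves(
  moves=[
    [0,0.03,0,0,0,0],
    [0,0.07,0,0,0,0],
    [0,0.11,0,0,0,0],
    [0,0.15,0,0,0,0],
    [0,0.19,0,0,0,0],
    [0,0.23,0,0,0,0],
    [0,0.26,0,0,0,0],
    [0,0.29,0,0,0,0],
    [0,0.31,0,0,0,0],
    [0,0.31,0,0,0,0],
  ],
)

```text
time_s: 19.55
tcp_pos: [0.5676, -0.1878, 0.087]
eef_rot: [179.9, -0.0, 9.0]
contact_force: [0.5, -2.4, 1.1]
gripper_width: 0.0118
```

>>> apply_moves(
  moves=[
    [0,0.01,0,0,0,0],
    [0,0.02,0,0,0,0],
    [0,0.02,0,0,0,0],
  ],
)

```text
time_s: 19.92
tcp_pos: [0.5682, -0.1917, 0.087]
eef_rot: [179.9, -0.1, 9.0]
contact_force: [-0.7, 0.9, 2.3]
gripper_width: 0.0119
```

>>> apply_moves(
  moves=[
    [0,0.01,0,0,0,0],
    [0,0.02,0,0,0,0],
    [0,0.02,0,0,0,0],
  ],
)

```text
time_s: 20.3
tcp_pos: [0.5683, -0.1924, 0.0869]
eef_rot: [-179.8, -0.1, 9.0]
contact_force: [-5.0, 19.4, 8.8]
gripper_width: 0.0129
```

>>> apply_moves(
  moves=[
    [0,0,0,0,0,0],
    [0,0,0,0,0,0],
    [0,0,0,0,0,0],
    [0,0,0,0,0,0],
    [0,0,0,0,0,0],
    [0,0,-0.1,0,0,0],
    [0,0,-0.25,0,0,0],
    [0,-0.1,-0.45,0,0,0],
    [-0.2,-0.3,-0.6,0,0,0],
    [-0.4,-0.45,-0.6,0,0,0],
    [-0.4,-0.45,-0.6,0,0,0],
    [-0.4,-0.45,-0.6,0,0,0],
  ],
  hand=0,
)

```text
time_s: 21.8
tcp_pos: [0.4756, -0.1163, 0.2077]
eef_rot: [-179.8, -0.1, 9.0]
contact_force: [0.7, -0.0, 0.7]
gripper_width: 0.0439
```

```bash
python3 look.py wrist w10
```

```text
(no output)
```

View pics/w10.png

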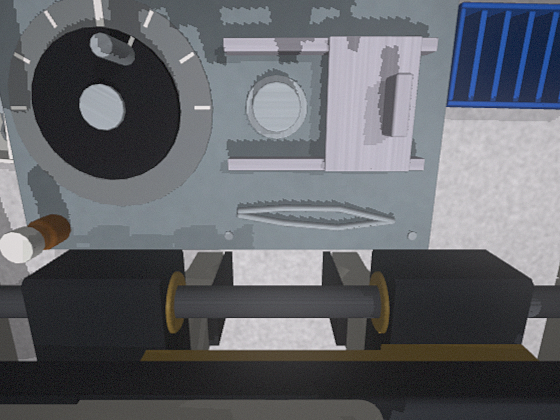

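```bash
python3 - <<'E'
from h import *
from plant import status
a=np.radians(8.99)
i,p,d=pickle.load(open("w10.pkl","rb"))
for u,v,z in [(276,107,.104),(327,105,.112),(402,72,.14)]:
    P=ray(i,u,v,z)[:2];print(P,(P-[.5471,-.0576])@np.array([[np.cos(a),-np.sin(a)],[np.sin(a),np.cos(a)]]),d[v,u])
s=status.get_state();b=ray(i,276,107,.104)
print(row(s,[b[0],b[1],.19],9),row(s,[b[0],b[1],.078],9),s["contact_force"])
E
```

```text
[ 0.55439579 -0.10207358] [ 0.00025663 -0.04506731] 0.28341538
[ 0.56197271 -0.14175111] [ 0.00154038 -0.08544141] 0.27523646
[ 0.59022443 -0.18550344] [ 0.02260822 -0.13307094] 0.2668829
[ 0.399 -0.01   0.087 -0.002 -0.001 -0.   ] [ 0.399 -0.008  0.647 -0.002 -0.001 -0.   ] [-0.24345523 -0.34738047 -0.60350811]
```

>>> apply_moves(
  moves=[
    [0.2,0,0,0,0,0],
    [0.399,-0.01,0.08,0,0,0],
    [0.399,-0.01,0.2,0,0,0],
    [0.399,-0.01,0.3,0,0,0],
    [0.399,-0.01,0.4,0,0,0],
    [0.399,-0.01,0.5,0,0,0],
    [0.399,-0.01,0.58,0,0,0],
    [0.399,-0.01,0.62,0,0,0],
    [0.399,-0.01,0.62,0,0,0],
    [0.399,-0.01,0.62,0,0,0],
  ],
  hand=1,
  grip_force=20,
)

```text
time_s: 23.1
tcp_pos: [0.555, -0.1018, 0.084]
eef_rot: [-179.8, -0.1, 9.0]
contact_force: [-0.5, 0.9, 0.4]
gripper_width: 0.0008
```

>>> apply_moves(
  moves=[
    [0,0,0.02,0,0,0],
    [0,0,0.04,0,0,0],
    [0,0,0.06,0,0,0],
    [0,0,0.065,0,0,0],
    [0,0,0.065,0,0,0],
  ],
)

```text
time_s: 23.72
tcp_pos: [0.555, -0.1017, 0.0709]
eef_rot: [-179.8, -0.1, 9.0]
contact_force: [-0.6, -0.1, -0.2]
gripper_width: 0.0002
```

Near contact; press in small steps.

>>> apply_moves(
  moves=[
    [0,0,0.01,0,0,0],
    [0,0,0.02,0,0,0],
    [0,0,0.025,0,0,0],
    [0,0,0.025,0,0,0],
  ],
)

```text
time_s: 24.22
tcp_pos: [0.5553, -0.1017, 0.066]
eef_rot: [-179.9, -0.2, 9.0]
contact_force: [0.9, -0.8, 2.7]
gripper_width: 0.0008
```

>>> apply_moves(
  moves=[
    [0,0,0.005,0,0,0],
    [0,0,0.01,0,0,0],
    [0,0,0.015,0,0,0],
    [0,0,0.015,0,0,0],
  ],
)

```text
time_s: 24.72
tcp_pos: [0.5553, -0.1017, 0.0628]
eef_rot: [-179.9, -0.2, 9.0]
contact_force: [-0.4, -1.3, 2.0]
gripper_width: 0.0005
```

>>> apply_moves(
  moves=[
    [0,0,0.005,0,0,0],
    [0,0,0.01,0,0,0],
    [0,0,0.01,0,0,0],
  ],
)

```text
time_s: 25.1
tcp_pos: [0.5554, -0.1018, 0.0621]
eef_rot: [-179.9, -0.2, 9.0]
contact_force: [-5.7, -0.0, 14.6]
gripper_width: 0.0007
```

>>> apply_moves(
  moves=[
    [0,0,0.005,0,0,0],
    [0,0,0.01,0,0,0],
    [0,0,0.01,0,0,0],
  ],
)

```text
time_s: 25.48
tcp_pos: [0.5555, -0.1018, 0.062]
eef_rot: [-179.9, -0.2, 9.1]
contact_force: [-7.3, 2.3, 20.5]
gripper_width: 0.0002
```

>>> apply_moves(
  moves=[
    [0,0,-0.05,0,0,0],
    [0,0,-0.2,0,0,0],
    [0,0,-0.4,0,0,0],
    [-0.2,0,-0.6,0,0,0],
    [-0.4,0,-0.8,0,0,0],
    [-0.45,0,-0.95,0,0,0],
    [-0.45,0,-0.95,0,0,0],
    [-0.45,0,-0.95,0,0,0],
  ],
)

```text
time_s: 26.48
tcp_pos: [0.4656, -0.1162, 0.2511]
eef_rot: [-179.9, -0.2, 9.1]
contact_force: [-0.3, -0.2, -0.2]
gripper_width: 0.0004
```

```bash
python3 look.py wrist w11; python3 look.py scene s11; python3 - <<'E'
from h import *
a=np.radians(8.99)
i,p,d=pickle.load(open("w11.pkl","rb"))
v,u=np.mgrid[0:420,0:560];c=np.stack([(u-i["cx"])/i["fx"]*d,-(v-i["cy"])/i["fy"]*d,-d],-1)
W=c@i["T"][:3,:3].T+i["T"][:3,3]
B=(W[...,:2]-[.5471,-.0576])@np.array([[np.cos(a),-np.sin(a)],[np.sin(a),np.cos(a)]])
m=np.hypot(B[...,0],B[...,1]+.045)<.014;print("button z",np.median(W[m][:,2]))
m=(abs(W[...,2]-.14)<.003)&(B[...,1]<-.1)&(B[...,1]>-.2);print("tab y",B[m].mean(0) if m.any() else None)
m=(abs(W[...,2]-.144)<.003)&(np.hypot(B[...,0],B[...,1]-.095)<.06);b=B[m].mean(0)-[0,.095] if m.any() else None;print("post",b,-np.degrees(np.arctan2(b[1],b[0])))
E
```

```text
button z 0.09616833788483278
tab y [ 0.00064578 -0.13472302]
post [ 0.03948215 -0.02316224] 30.398051786814854
```

View pics/w11.png

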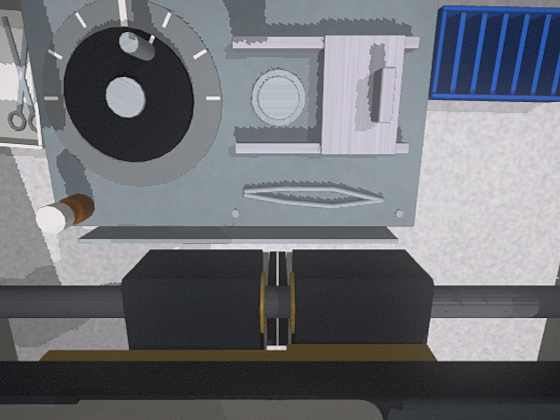

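View pics/s11.png

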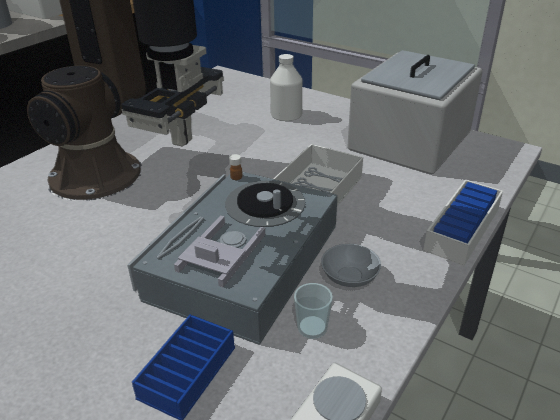

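The drawer has sprung ajar: its top edge shows at wrist rows 225–243. The button is in, the catch is open, the dial is on mark 1 right, and nothing else has moved. I'm handing the job in.

```bash
python3 -c "
from plant import r,status
print(r.close_job()); print(status.get_state()['time_s'])"
```

```text
the job is handed in; nothing more can be done
None
the job is handed in; nothing more can be done
```

I opened the drawer and handed the job in at about 27 s of the 72 s allowed; the hand-in gives no verdict.

**What I did:** I gripped the dial's post and turned it to 2 right, 2 left and 1 right, stopping at least half a second on each. I then gripped the tab and slid the catch to its stop, and pressed the button to its hard stop with the fingers shut.

**Last checks, from the wrist camera before handing in:**

| Item | Measured | Target |
|---|---|---|
| Dial | 30.4° | 30° |
| Tab (box y) | -134.7 mm | -135 mm fully open |
| Button face | 96.2 mm | 96 mm fully in |

- The drawer stands ajar, and the arm touches nothing.
- The jar, forceps, tub, rack, beaker and bowl look unmoved. I checked that by eye, not by measurement.

**What disagreed:**
- **Fingertips:** they were really about 33 mm short of the reported TCP. My first grip shut just above the post, without moving it, and I allowed for the offset after that.
- **Catch:** it already stood about 10 mm open at the start, by the camera measurements.
- **Mark 2 left:** the dial stopped about 1 to 2° past the mark, within the 6.9° allowed.

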